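# Empty the slide processor's catch tray and show the slide's label end to the reader

### The job

Empty the slide processor's catch tray: first put both yellow cassettes into the blue tote, then pick up the slide, find its frosted label end by the small notch in one corner (both ends are white, but only the frosted end is notched) and present it to the label reader: label side up and level, the frosted end pointing at the reader's amber window and held about 5 cm above the white square on the reader's pad. Finish while still holding the slide there in the gripper, without touching the reader, and leave the tube rack, dish lid, bottle and jar where they stand.

Things in the scene. Friction and masses are not known exactly. Their poses are not given: they have to be found in the camera images.
- processor: Fixed slide processor: open catch tray, steel chute, white housing. Origin on the bench under the tray's centre, y towards the housing. Tray 170 (x) by 310 (y) mm, black floor 3 mm above the bench, steel walls 5 mm thick, 14 mm high. Chute rises from the tray's +y wall to 70 mm high at the housing, which begins at y = +255 mm and is 360 mm wide, 215 mm high.
- slide: Thick glass slide 76 (x) by 26 (y) by 8 (z) mm, 30 g, label side up on the tray floor, turned any way. Pale green middle with a pink spot, both ends white; the frosted label end is the one with a square notch, 8 by 8 mm, in a corner. Origin: centre of the underside; +x points to the frosted end, the notch is in the +x +y corner, +z is the label side.
- slide_frost (a point): Centre of the slide's frosted label end: 28 mm from the slide's centre towards the notched end, half way through the thickness.
- slide_clear (a point): Centre of the slide's other end, without notch: 28 mm from the slide's centre the other way.
- cassette_a: Closed yellow sample cassette with orange bars on top, 40 (x) by 28 (y) by 10 (z) mm, 30 g, lying flat on the tray floor. Origin: centre of the underside.
- cassette_b: Second yellow cassette, the same as cassette_a.
- tote: Fixed blue open-topped tote, 130 by 130 mm outside, 45 mm high, walls 4 mm, floor 4 mm or thinner. Origin: centre of the underside.
- reader: Fixed label reader: black pad 100 by 100 mm, 8 mm thick, with a white square outline (43 mm) at its centre; beyond it a grey housing 100 mm wide, 65 mm high, from x = +50 to +140 mm, with an amber window facing the pad. Origin: on the bench under the pad's centre; x points from the pad to the housing.
- read_spot (a point): Point 50 mm above the centre of the white square on the reader's pad (58 mm above the bench), where the frosted end is to be held.
- tube_rack: Bystander: grey tube rack, 100 by 170 by 35 mm, origin under its centre.
- dish_lid: Bystander: yellow round dish lid, diameter 92 mm, 11 mm high, origin under its centre.
- amber_bottle: Bystander: amber bottle with yellow cap, diameter 52 mm, 110 mm high, origin under its centre.
- jar: Bystander: clear jar with yellow lid, diameter 64 mm, 85 mm high, origin under its centre.

How it is judged:
By the outcome, as a careful person would: the job done as asked, in the order asked, and still so for the second after the job is handed in, while the arm keeps its last pose, push and grip.
It also fails if it takes over 72 s, if anything falls off the work surface, if the arm or the gripper's body presses on something with over 40 N, if the wrist force passes 120 N, or if a joint passes its speed limit or range.

### The arm

A 6-joint arm with a two-finger parallel gripper is mounted at the origin on the work surface. World frame = base frame: x ahead of the robot, y to its left, z up, the work surface at z = 0. Lengths are in m, angles in rad, forces in N, time in s.
With the tool pointing down it reaches from about 0.35 to 0.975 m from the base axis. Payload 4.9 kg.
Tool frame: the origin (TCP) lies on the centre line of the jaws, within the pads' length; the fingertips stand ahead of it and the grasp point (between the pads) is the TCP (manip.tip_extent is the z of the fingertips in the tool frame, in m); z points along the fingers, y is the line along which they close (so a half turn about z gives the same grasp; the last joint's range is limited). The gripper opens to 85 mm and grips with 20 to 120 N. Pads are 22 mm wide; open, the fingers measure 114 mm over their backs; the gripper's body (76 mm by 85 mm) begins 54 mm behind the grasp point. The pads swing forward as they close: fully open they stand 13 mm farther back than shut.
Start: joints at [-1.462, 0.053, 1.613, -0, 1.476, -0.119], TCP at [0.141, -0.609, 0.25] pointing down, gripper open.
Joint ranges: [-3.01, 3.01], [-1.01, 2.22], [0.06, 2.58], [-1.02, 4.17], [0.09, 2.62], [-3.14, 3.14]. Speed limits (rad/s): [2.57, 2.57, 3.14, 3.14, 3.14, 3.14].

### API

Orientations are given as a unit quaternion [w, x, y, z].
In Python, from plant import manip gives the robot as it stands. The module is installed in compiled form; this text tells all that it offers.
- The arm moves only by the tool advance, called after "Call:" by a JSON object that holds its "name" and its "arguments". Schema: {"type":"object","properties":{"increments":{"type":"array","items":{"type":"object","properties":{"aperture":{"type":"number"},"tx":{"type":"number"},"ty":{"type":"number"},"tz":{"type":"number"},"wx":{"type":"number"},"wy":{"type":"number"},"wz":{"type":"number"}},"additionalProperties":false,"required":["aperture"]},"minItems":1,"maxItems":5},"only":{"type":"string"},"quiet":{"type":"boolean"},"lines":{"type":"string"}},"required":["increments"],"additionalProperties":false}. increments is a list of rows, 1 to 5 of them, each an object with the fields aperture (the opening from 0.0 (shut) to 1.0 (fully open)), tx, ty, tz (the shift in shares of the most that a row can go, 1 being 62.5 mm), wx, wy, wz (a rotation vector in units of 0.1 rad); a field left out counts as zero (the opening has to be given); each row shifts and turns the commanded pose from where the row before left it, along the tool's axes as they then stand; what a row does not reach is not made up. A row lasts 1/8 s, in which the tool goes at most 0.0625 m and 0.188 rad, less where a joint would pass 70% of its speed; a pose out of reach is approached as far as the arm can. The fingers move at their own pace and stop on an object; the grip force is fixed at half the most. Time passes only in rows, so rows that do not move let the fingers close. The tool returns the time, the measured TCP pose, the force, the opening and the grip force at its end. only (a regular expression) keeps the lines of the reply that match it, lines (a string "A,B") keeps lines A to B, and quiet returns only ok. Input that does not fit is refused with a message, and nothing moves.
- manip.state(): the state, without advancing time (a new reading comes with each control period).
- manip.grab_frame(name): name is "scene" or "top" or "wrist"; returns (picture, depth): 480x640x3 uint8, red, green, blue; 480x640 float32, m along the optical axis (not along the pixel's ray), 0 where there is no reading.
- manip.camera_params(name): a dict with "intrinsics" (3x3 intrinsics, pixels), "k1" (the pictures are not rectified: a ray, as slopes to the right and down, at radius r is drawn at 1 + k1 r^2 times it, then the intrinsics apply), "xyz" and "orientation" of the camera in the world. Camera axes: x right, y down, z forward; pixel columns grow to the right and rows downward; lengths in m; the calibration is good to about 2 mm. A picture is of the moment at which its call begins: read the wrist's pose just before it. camera_params takes no time and is no camera call; for the wrist camera it gives the pose at the moment of the call.
- manip.job_done(): hands the job in; it is judged then, once.
Trained networks look in the newest picture that a camera, given by its name, has taken for a name from the list of things; names that differ only in an ending like _2 or _b are one class to them, and where a whole thing is asked for, a point or a joint stands for the part that bears it (a point fixed in the world has none). Each returns a list of dicts, best first, with "conf" (0 to 1); they miss things now and then, are a little off and sometimes report something else, mostly with a low value. They report only what shows in the picture. A call takes as long as a camera call.
- manip.look_for(camera, query): "extent" ([left, top, right, bottom] in pixels, round what is visible of it).
- manip.outline_of(camera, query): "region" (480x640 bool, what is visible of it) and "extent" ([left, top, right, bottom] in pixels, round what is visible of it).
- manip.mark_of(camera, query): "centre" ([row, column] in pixels: a listed point, or the origin of a listed thing).
The state is a dict: "time": time; "joint_pos": joint angles; "joint_vel": joint speeds; "joint_efforts": joint torques, N m; "tool_pos": TCP position; "tool_rot": TCP orientation; "contact_force": force on the tool from outside, world axes, zero at the start; "ft_torque": the same for the moment, N m; "gripper_width": opening from 0.0 (shut) to 1.0 (fully open); "grasp_force": force on a finger pad.
Only numpy, scipy, OpenCV 4.12 (cv2) and the standard library are available. Lean on these libraries where they do the work, as an engineer would, in place of code of your own. Each camera call takes 0.05 s, during which the arm holds its last target. There are 200 camera calls.

## Working session

There is one attempt and no reset: what is moved stays moved. The work goes in short steps, Python scripts to look and compute and a tool call to move; the robot and the scene stay as the last step left them, time stands still between calls to the robot, and variables do not carry over. Pictures are saved under pics/ and viewed, at most 10 in all, crops included, and the job is handed in when it is done.

```bash
mkdir -p pics; cat > h.py <<'E'
import numpy as np, cv2
from scipy.spatial.transform import Rotation as R
from plant import manip
def rot(q): return R.from_quat([q[1],q[2],q[3],q[0]])
def rays(c,uv):
    p=manip.camera_params(c); K=np.array(p["intrinsics"]); uv=np.atleast_2d(uv).astype(float)
    d=np.array([(uv[:,0]-K[0,2])/K[0,0],(uv[:,1]-K[1,2])/K[1,1]]).T
    s=d.copy()
    for _ in range(10): s=d/(1+p["k1"]*(s**2).sum(1,keepdims=True))
    return np.array(p["xyz"]),rot(p["orientation"]).apply(np.c_[s,np.ones(len(s))])
def onz(c,uv,z):
    o,r=rays(c,uv); return o+r*((z-o[2])/r[:,2])[:,None]
def dep(c,uv,d):
    o,r=rays(c,uv); return o+r*np.array(d).reshape(-1,1)
def save(n,im): cv2.imwrite(f"pics/{n}.png",im[:,:,::-1])
def st():
    s=manip.state(); print("t",s["time"],"pos",np.round(s["tool_pos"],4),"R",np.round(rot(s["tool_rot"]).as_matrix(),3).tolist(),"g",s["gripper_width"],"f",np.round(s["contact_force"],1),s["grasp_force"]); return s
E
python3 - <<'E'
from h import *
st(); print(manip.tip_extent)
for c in("top","scene"):
    im,d=manip.grab_frame(c); save(c,im); np.save(c+"_d.npy",d); p=manip.camera_params(c); print(c,p)
    for q in("slide","cassette_a","tote","reader","processor"):
        for r in manip.outline_of(c,q)[:3]:
            m=r["region"]; v,u=np.nonzero(m); 
            print(q,round(r["conf"],2),np.round(r["extent"]),m.sum(), np.round(dep(c,[[np.median(u),np.median(v)]],[np.median(d[m])]),3))
E
```

```text
t 0.0 pos [ 0.1411 -0.6083  0.249 ] R [[0.974, 0.226, -0.0], [0.226, -0.974, 0.002], [0.0, -0.002, -1.0]] g 0.996916521333566 f [-0.1  0.4 -0. ] 0.0
0.019
top {'intrinsics': array([[446.10595894,   0.        , 322.65289949],
       [  0.        , 446.10595894, 237.2627815 ],
       [  0.        ,   0.        ,   1.        ]]), 'k1': 0.008230771559506536, 'xyz': array([ 0.46163815, -0.0591637 ,  0.79540588]), 'orientation': array([-0.06520285,  0.71305612, -0.69413015,  0.0740465 ])}
slide 0.75 [121. 269. 169. 288.] 642 [[0.539 0.244 0.011]]
slide 0.67 [373. 132. 406. 174.] 1045 [[ 0.759 -0.177  0.073]]
cassette_a 0.91 [255. 260. 278. 292.] 362 [[0.549 0.033 0.013]]
cassette_a 0.67 [187. 257. 216. 276.] 397 [[0.557 0.143 0.013]]
tote 0.57 [338. 262. 425. 348.] 6241 [[ 0.501 -0.172  0.007]]
reader 0.64 [468. 203. 548. 326.] 7210 [[ 0.585 -0.384  0.029]]
processor 0.86 [  5. 110. 296. 365.] 34346 [[0.571 0.322 0.026]]
scene {'intrinsics': array([[467.77639715,   0.        , 324.00144645],
       [  0.        , 467.77639715, 241.94414121],
       [  0.        ,   0.        ,   1.        ]]), 'k1': -0.1063461401258392, 'xyz': array([ 1.32922514, -0.33754746,  0.64685183]), 'orientation': array([-0.36740879,  0.73170239,  0.51782008, -0.2479612 ])}
slide 0.77 [417. 214. 450. 225.] 265 [[0.545 0.238 0.009]]
slide 0.21 [329. 288. 378. 321.] 1340 [[ 0.748 -0.06   0.011]]
cassette_a 0.74 [343. 232. 367. 242.] 211 [[0.554 0.031 0.012]]
cassette_a 0.48 [389. 223. 410. 237.] 177 [[0.562 0.141 0.012]]
tote 0.72 [234. 208. 301. 269.] 3096 [[ 0.491 -0.164  0.009]]
reader 0.94 [131. 251. 200. 323.] 3751 [[ 0.643 -0.389  0.055]]
processor 0.59 [326. 109. 639. 265.] 27350 [[0.653 0.414 0.103]]
```

View pics/top.png

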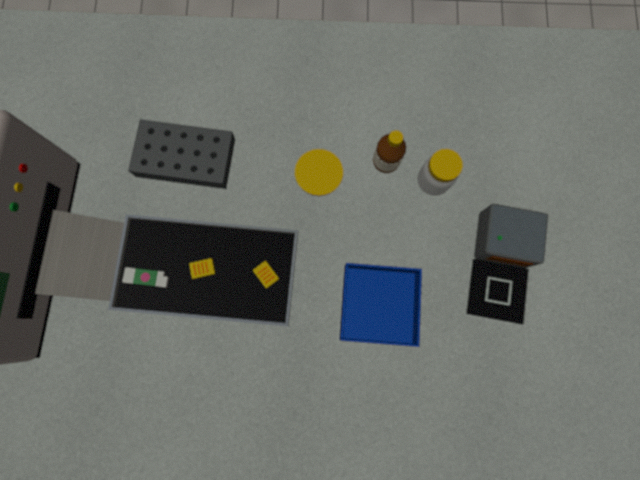

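View pics/scene.png

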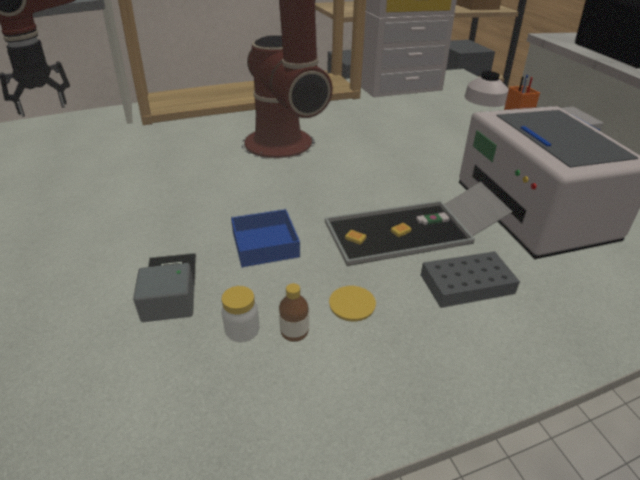

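```bash
python3 - <<'E'
from h import *
im=cv2.imread("pics/top.png")[:,:,::-1]
hsv=cv2.cvtColor(np.ascontiguousarray(im),cv2.COLOR_RGB2HSV)
def rect(mask,z,n,box):
    m=np.zeros(mask.shape,np.uint8);x0,y0,x1,y1=box;m[y0:y1,x0:x1]=mask[y0:y1,x0:x1]
    v,u=np.nonzero(m); P=onz("top",np.c_[u,v],z)
    (c,wh,a)=cv2.minAreaRect((P[:,:2]*1000).astype(np.float32))
    # moments
    cc=P[:,:2].mean(0);C=np.cov((P[:,:2]-cc).T);w,V=np.linalg.eigh(C)
    ax=V[:,1]; print(n,len(u),"mean",np.round(cc,4),"long axis deg",round(np.degrees(np.arctan2(ax[1],ax[0]))%180,1),"size",np.round(np.sqrt(12*w[::-1])*1000,1),"| minrect",np.round(c,1),np.round(wh,1),round(a,1))
yel=(hsv[...,1]>130)&(hsv[...,0]<35)&(hsv[...,2]>90)
rect(yel,.013,"cassA",(245,250,290,300)); rect(yel,.013,"cassB",(180,248,225,285))
g=im.max(2)>75
rect(g,.011,"slide",(119,264,175,293))
blue=(hsv[...,0]>100)&(hsv[...,0]<130)&(hsv[...,1]>120)
rect(blue,.045,"tote",(330,255,430,355))
rect(im.min(2)>110,.008,"square",(478,270,520,312))
dark=(im.max(2)<45)
rect(dark,.003,"trayfloor",(100,205,305,335))
rect((im.max(2)<45),.008,"pad",(460,262,535,330))
a=cv2.resize(im[255:300,110:180],None,fx=8,fy=8,interpolation=cv2.INTER_CUBIC)
save("crop1",a)
E
```

```text
cassA 383 mean [0.5495 0.0321] long axis deg 39.0 size [41.2 28.6] | minrect [549.5  32.1] [41.3 28.5] 39.0
cassB 389 mean [0.5572 0.1444] long axis deg 104.4 size [41.1 29.2] | minrect [557.3 144.4] [29.1 41.2] 15.0
slide 680 mean [0.5389 0.2431] long axis deg 83.1 size [78.6 26.7] | minrect [539.6 247. ] [89.6 30.3] 82.5
tote 5969 mean [ 0.5005 -0.1669] long axis deg 88.0 size [129.3 127.3] | minrect [ 501.7 -167. ] [129.8 127.6] 87.1
square 43 mean [ 0.5253 -0.3759] long axis deg 29.2 size [58.2 52.6] | minrect [ 531.8 -379.4] [41.3 41.7] 80.1
trayfloor 13227 mean [0.5562 0.1374] long axis deg 84.6 size [296.1 166. ] | minrect [556.9 140.5] [299.6 158.2] 86.2
pad 2738 mean [ 0.533  -0.3792] long axis deg 143.0 size [107.6  98.8] | minrect [ 536.  -379.8] [ 99.4 105.8] 80.8
```

View pics/crop1.png

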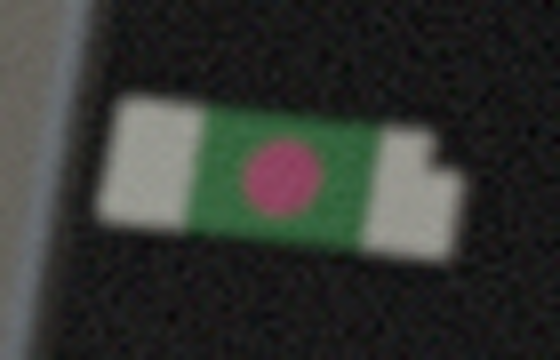

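```bash
cat >> h.py <<'E'
def to(x,y,z,yawdeg):
    "needed: turn to level with tool x at yaw, then shift in the turned tool axes"
    s=manip.state(); r0=rot(s["tool_rot"]); a=np.radians(yawdeg)
    r1=R.from_matrix(np.c_[[np.cos(a),np.sin(a),0],[np.sin(a),-np.cos(a),0],[0,0,-1]])
    print("t",s["time"],"turn",np.round((r0.inv()*r1).as_rotvec(),3),"then shift",np.round(r1.inv().apply(np.array([x,y,z])-s["tool_pos"]),4))
E
python3 -c "
from h import *
to(.5495,.0321,.12,39)"
```

```text
t 0.6 turn [ 0.     0.    -0.453] then shift [ 0.7207 -0.2411  0.1303]
```

rows max 5 per call. Rotation 3 rows -0.151.

Units first: shifts go in shares of 62.5 mm and turns go in units of 0.1 rad. So -0.0185 m is -0.296, 0.055 m is 0.88, -0.151 rad is -1.51.

Call:
{"name": "advance", "arguments": {"increments": [{"aperture":0.65, "wz":-1.51}, {"aperture":0.65, "wz":-1.51}, {"aperture":0.65, "wz":-1.51}, {"aperture":0.65, "tx":0.88, "ty":-0.296}, {"aperture":0.65, "tx":0.88, "ty":-0.296}]}}

```text
time: 1.23
tool_pos: [0.2037, -0.51, 0.2502]
tool_rot: [-0.0, 0.943, 0.333, 0.0]
contact_force: [1.2, -0.1, 0.3]
gripper_width: 0.655
grasp_force: 0.0
```

Call:
{"name": "advance", "arguments": {"increments": [{"aperture":0.65, "tx":0.88, "ty":-0.296, "tz":0.16}, {"aperture":0.65, "tx":0.88, "ty":-0.296, "tz":0.16}, {"aperture":0.65, "tx":0.88, "ty":-0.296, "tz":0.16}, {"aperture":0.65, "tx":0.88, "ty":-0.296, "tz":0.16}, {"aperture":0.65, "tx":0.88, "ty":-0.296, "tz":0.16}]}}

```text
time: 1.85
tool_pos: [0.3596, -0.2643, 0.2004]
tool_rot: [0.001, 0.943, 0.334, 0.0]
contact_force: [0.5, -0.5, 1.2]
gripper_width: 0.648
grasp_force: 0.0
```

Call:
{"name": "advance", "arguments": {"increments": [{"aperture":0.65, "tx":0.88, "ty":-0.296, "tz":0.16}, {"aperture":0.65, "tx":0.88, "ty":-0.296, "tz":0.16}, {"aperture":0.65, "tx":0.88, "ty":-0.296, "tz":0.16}, {"aperture":0.65, "tx":0.88, "ty":-0.296, "tz":0.16}, {"aperture":0.65}]}}

```text
time: 2.48
tool_pos: [0.4839, -0.0667, 0.1595]
tool_rot: [-0.001, 0.942, 0.337, -0.0]
contact_force: [-0.0, -0.2, -0.1]
gripper_width: 0.652
grasp_force: 0.0
```

```bash
python3 - <<'E'
from h import *
to(.5495,.0321,.12,39)
im,d=manip.grab_frame("wrist"); save("w1",im)
for q in("cassette_a",):
    for r in manip.outline_of("wrist",q)[:2]:
        m=r["region"]; v,u=np.nonzero(m); P=onz("wrist",np.c_[u,v],.013)[:,:2]
        print(q,r["conf"],m.sum(),P.mean(0),cv2.minAreaRect((P*1000).astype(np.float32)), np.median(dep("wrist",np.c_[u,v],d[v,u])[:,2]))
E
```

```text
t 2.475 turn [-0.002  0.     0.006] then shift [ 0.1132 -0.0354  0.0395]
cassette_a 0.85 2412 [0.55267988 0.02839251] ((552.3518676757812, 27.946495056152344), (40.49443817138672, 29.682632446289062), 39.1764030456543) 0.012831329689889814
```

View pics/w1.png

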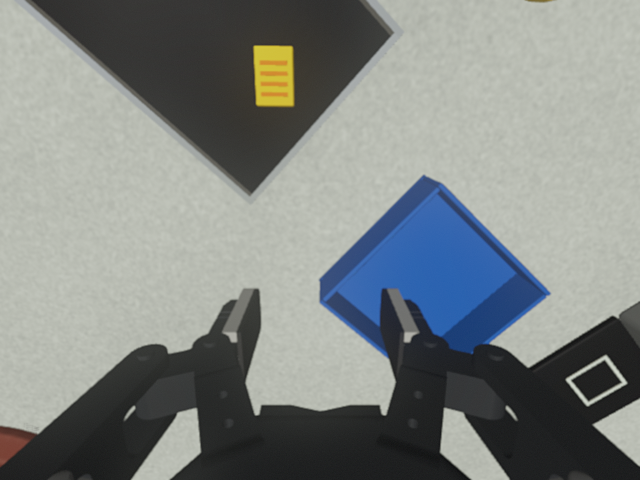

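Scaled: 0.03 m is 0.48, 0.01 m is 0.16.

Call:
{"name": "advance", "arguments": {"increments": [{"aperture":0.65, "tx":0.912, "ty":-0.304, "tz":0.32}, {"aperture":0.65, "tx":0.912, "ty":-0.304, "tz":0.32}, {"aperture":0.65, "tz":0.48}, {"aperture":0.65, "tz":0.16}, {"aperture":0.65}]}}

```text
time: 3.2
tool_pos: [0.5464, 0.0288, 0.0805]
tool_rot: [-0.0, 0.943, 0.333, -0.001]
contact_force: [1.4, -0.6, 0.8]
gripper_width: 0.653
grasp_force: 0.0
```

```bash
python3 - <<'E'
from h import *
to(.551,.0305,.026,39)
im,d=manip.grab_frame("wrist")
for q in("cassette_a",):
    for r in manip.outline_of("wrist",q)[:2]:
        m=r["region"]; v,u=np.nonzero(m); P=onz("wrist",np.c_[u,v],.013)[:,:2]
        print(q,r["conf"],m.sum(),P.mean(0),cv2.minAreaRect((P*1000).astype(np.float32)), np.median(dep("wrist",np.c_[u,v],d[v,u])[:,2]))
E
```

```text
t 3.2 turn [-0.001  0.001 -0.002] then shift [0.0047 0.0015 0.0545]
cassette_a 0.81 3025 [0.55529342 0.03233376] ((554.9935913085938, 31.90988540649414), (42.25569152832031, 28.535179138183594), 38.86265182495117) 0.013945418250404268
cassette_a 0.61 4242 [0.56216997 0.1436869 ] ((562.04296875, 143.30032348632812), (28.425914764404297, 41.91593933105469), 14.918939590454102) 0.013800418004319623
```

Scaled: 0.006 m is 0.096, 0.001 m is 0.016.

Call:
{"name": "advance", "arguments": {"increments": [{"aperture":0.65, "tx":0.096, "ty":0.016, "tz":0.32}, {"aperture":0.65, "tz":0.32}, {"aperture":0.65, "tz":0.224}, {"aperture":0.65}]}}

```text
time: 3.8
tool_pos: [0.5509, 0.033, 0.0252]
tool_rot: [-0.001, 0.943, 0.334, -0.001]
contact_force: [-0.5, 0.5, -0.4]
gripper_width: 0.652
grasp_force: 0.0
```

Call:
{"name": "advance", "arguments": {"increments": [{"aperture":0.65, "tz":0.032}, {"aperture":0}, {"aperture":0}, {"aperture":0}]}}

```text
time: 4.3
tool_pos: [0.5531, 0.033, 0.0258]
tool_rot: [0.0, 0.943, 0.334, 0.001]
contact_force: [-0.6, 0.2, 2.8]
gripper_width: 0.301
grasp_force: 59.4
```

Scaled: -0.04 m is -0.64, 0.17 rad is 1.7.

Call:
{"name": "advance", "arguments": {"increments": [{"aperture":0, "tz":-0.64}, {"aperture":0, "tz":-0.64}, {"aperture":0, "wz":1.7}, {"aperture":0, "wz":1.7}, {"aperture":0, "wz":1.7}]}}

```text
time: 4.92
tool_pos: [0.5521, 0.0331, 0.1048]
tool_rot: [-0.0, 0.997, 0.083, -0.0]
contact_force: [1.0, 0.1, 0.5]
gripper_width: 0.297
grasp_force: 59.2
```

Call:
{"name": "advance", "arguments": {"increments": [{"aperture":0, "wz":1.7}, {"aperture":0, "tx":-0.096, "ty":0.8}, {"aperture":0, "tx":-0.096, "ty":0.8}, {"aperture":0, "tx":-0.096, "ty":0.8}, {"aperture":0, "tx":-0.096, "ty":0.8}]}}

```text
time: 5.55
tool_pos: [0.528, -0.1684, 0.1047]
tool_rot: [-0.0, 1.0, 0.001, 0.0]
contact_force: [0.6, 0.3, -0.5]
gripper_width: 0.305
grasp_force: 59.2
```

Call:
{"name": "advance", "arguments": {"increments": [{"aperture":0}]}}

```text
time: 5.68
tool_pos: [0.528, -0.1697, 0.1049]
tool_rot: [0.0, 1.0, -0.002, 0.0]
contact_force: [-0.2, 0.6, -0.9]
gripper_width: 0.299
grasp_force: 59.3
```

```bash
python3 -c "
from h import *
to(.53,-.167,.034,0)"
```

```text
t 5.675 turn [ 0.001 -0.    -0.004] then shift [ 0.002  -0.0027  0.0709]
```

Lower, release, lift, and head for cassette B (yaw 104.4°).

Scaled: 0.035 m is 0.56, 0.03 m is 0.48.

Call:
{"name": "advance", "arguments": {"increments": [{"aperture":0, "tx":0.032, "ty":-0.048, "tz":0.56}, {"aperture":0, "tz":0.48}, {"aperture":0, "tz":0.08}, {"aperture":0}]}}

```text
time: 6.18
tool_pos: [0.5307, -0.1634, 0.0351]
tool_rot: [-0.0, 1.0, 0.001, -0.0]
contact_force: [0.4, 0.5, 0.1]
gripper_width: 0.301
grasp_force: 59.3
```

Call:
{"name": "advance", "arguments": {"increments": [{"aperture":0.5}, {"aperture":0.5}, {"aperture":0.5, "tz":-0.64}, {"aperture":0.5, "tz":-0.8}, {"aperture":0.65}]}}

```text
time: 6.8
tool_pos: [0.5341, -0.1656, 0.1313]
tool_rot: [0.002, 1.0, 0.0, 0.005]
contact_force: [-0.6, -1.0, -0.1]
gripper_width: 0.648
grasp_force: 0.0
```

```bash
python3 -c "
from h import *
to(.558,.1438,.08,104.5)"
```

```text
t 6.8 turn [ 0.013 -0.003 -1.823] then shift [0.2935 0.1006 0.0513]
```

Scaled: -0.061 m is -0.976, 0.005 m is 0.08.

Call:
{"name": "advance", "arguments": {"increments": [{"aperture":0.65, "tx":0.08, "ty":-0.976}, {"aperture":0.65, "tx":0.08, "ty":-0.976}, {"aperture":0.65, "tx":0.08, "ty":-0.976}, {"aperture":0.65, "tx":0.08, "ty":-0.976}, {"aperture":0.65, "tx":0.08, "ty":-0.976}]}}

```text
time: 7.42
tool_pos: [0.5549, 0.143, 0.1246]
tool_rot: [0.0, 1.0, 0.0, 0.0]
contact_force: [0.5, -0.0, -0.1]
gripper_width: 0.652
grasp_force: 0.0
```

Call:
{"name": "advance", "arguments": {"increments": [{"aperture":0.65, "wz":-1.82}, {"aperture":0.65, "wz":-1.82}, {"aperture":0.65, "wz":-1.82}, {"aperture":0.65, "wz":-1.82}, {"aperture":0.65, "wz":-1.82}]}}

```text
time: 8.05
tool_pos: [0.5548, 0.141, 0.1242]
tool_rot: [-0.0, 0.897, 0.443, -0.0]
contact_force: [-0.4, -0.2, 0.3]
gripper_width: 0.652
grasp_force: 0.0
```

Call:
{"name": "advance", "arguments": {"increments": [{"aperture":0.65, "wz":-1.82}, {"aperture":0.65, "wz":-1.82}, {"aperture":0.65, "wz":-1.82}, {"aperture":0.65, "wz":-1.82}, {"aperture":0.65, "wz":-1.82}]}}

```text
time: 8.68
tool_pos: [0.5548, 0.141, 0.1242]
tool_rot: [-0.0, 0.611, 0.792, -0.0]
contact_force: [0.2, 0.6, 0.1]
gripper_width: 0.653
grasp_force: 0.0
```

Call:
{"name": "advance", "arguments": {"increments": [{"aperture":0.65}]}}

```text
time: 8.8
tool_pos: [0.5549, 0.141, 0.1243]
tool_rot: [-0.0, 0.614, 0.789, -0.0]
contact_force: [-0.7, 0.6, 0.7]
gripper_width: 0.649
grasp_force: 0.0
```

```bash
python3 - <<'E'
from h import *
st();to(.559,.144,.026,104.5)
for c in ("wrist","top"):
  im,d=manip.grab_frame(c)
  for q in("cassette_a",):
    for r in manip.outline_of(c,q)[:2]:
        m=r["region"]; v,u=np.nonzero(m); P=onz(c,np.c_[u,v],.013)[:,:2]
        print(q,r["conf"],m.sum(),P.mean(0),cv2.minAreaRect((P*1000).astype(np.float32)), np.median(dep(c,np.c_[u,v],d[v,u])[:,2]))
E
```

```text
t 8.8 pos [0.5549 0.141  0.1243] R [[-0.245, 0.969, -0.001], [0.969, 0.245, -0.0], [0.0, -0.001, -1.0]] g 0.6489314660585811 f [-0.7  0.6  0.7] 0.0
t 8.8 turn [-0.001 -0.    -0.005] then shift [0.0019 0.0047 0.0983]
cassette_a 0.6 2108 [0.55966191 0.14557497] ((560.0215454101562, 144.6990203857422), (29.09198570251465, 42.332576751708984), 14.162734031677246) 0.012572824320830733
cassette_a 0.74 16609 [0.6015505  0.21541746] ((608.427978515625, 282.44488525390625), (653.1986694335938, 258.029052734375), 68.82225799560547) 0.004600449037127197
cassette_a 0.71 357 [0.55731978 0.14277806] ((556.9949951171875, 143.12908935546875), (29.037883758544922, 39.7781867980957), 15.840197563171387) 0.012767800704465815
```

Call:
{"name": "advance", "arguments": {"increments": [{"aperture":0.65, "tx":0.032, "ty":0.064, "tz":0.64}, {"aperture":0.65, "tz":0.56}, {"aperture":0.65, "tz":0.32}, {"aperture":0.65, "tz":0.048}, {"aperture":0.65}]}}

```text
time: 9.62
tool_pos: [0.5595, 0.1441, 0.0279]
tool_rot: [0.001, 0.614, 0.79, 0.001]
contact_force: [0.1, 0.8, 0.4]
gripper_width: 0.648
grasp_force: 0.0
```

Call:
{"name": "advance", "arguments": {"increments": [{"aperture":0}, {"aperture":0}, {"aperture":0}, {"aperture":0, "tz":-0.8}, {"aperture":0, "tz":-0.8}]}}

```text
time: 10.25
tool_pos: [0.5579, 0.1439, 0.1274]
tool_rot: [-0.001, 0.613, 0.79, -0.001]
contact_force: [1.6, 0.3, -0.2]
gripper_width: 0.292
grasp_force: 59.0
```

```bash
python3 - <<'E'
from h import *
im,d=manip.grab_frame("top"); save("t2",im[180:360,100:440].repeat(2,0).repeat(2,1))
to(.472,-.168,.034,0)
E
```

```text
t 10.3 turn [ 0.01  -0.01   1.821] then shift [-0.0907  0.3126  0.1023]
```

View pics/t2.png

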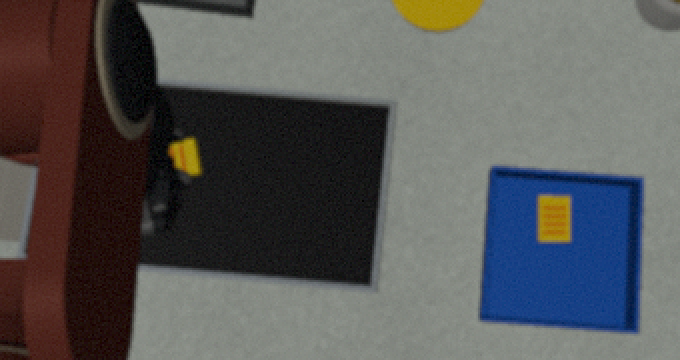

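Scaled: 0.182 rad is 1.82.

Call:
{"name": "advance", "arguments": {"increments": [{"aperture":0, "wz":1.82}, {"aperture":0, "wz":1.82}, {"aperture":0, "wz":1.82}, {"aperture":0, "wz":1.82}, {"aperture":0, "wz":1.82}]}}

```text
time: 10.92
tool_pos: [0.5585, 0.144, 0.1268]
tool_rot: [0.0, 0.899, 0.437, 0.0]
contact_force: [0.4, -0.6, -0.8]
gripper_width: 0.294
grasp_force: 59.0
```

Call:
{"name": "advance", "arguments": {"increments": [{"aperture":0, "wz":1.82}, {"aperture":0, "wz":1.82}, {"aperture":0, "wz":1.82}, {"aperture":0, "wz":1.82}, {"aperture":0, "wz":1.82}]}}

```text
time: 11.55
tool_pos: [0.5586, 0.144, 0.1268]
tool_rot: [-0.0, 1.0, -0.003, 0.0]
contact_force: [-0.3, 0.5, 0.1]
gripper_width: 0.293
grasp_force: 59.0
```

Call:
{"name": "advance", "arguments": {"increments": [{"aperture":0, "tx":-0.24, "ty":0.832}, {"aperture":0, "tx":-0.24, "ty":0.832}, {"aperture":0, "tx":-0.24, "ty":0.832}, {"aperture":0, "tx":-0.24, "ty":0.832}, {"aperture":0, "tx":-0.24, "ty":0.832}]}}

```text
time: 12.18
tool_pos: [0.4832, -0.1176, 0.127]
tool_rot: [0.0, 1.0, 0.0, 0.001]
contact_force: [0.9, -0.5, 0.2]
gripper_width: 0.294
grasp_force: 59.1
```

Call:
{"name": "advance", "arguments": {"increments": [{"aperture":0, "tx":-0.24, "ty":0.832}, {"aperture":0}]}}

```text
time: 12.42
tool_pos: [0.4681, -0.1709, 0.1271]
tool_rot: [0.0, 1.0, -0.002, 0.0]
contact_force: [1.0, -0.0, -0.3]
gripper_width: 0.295
grasp_force: 59.1
```

```bash
python3 -c "
from h import *
to(.472,-.168,.034,0)"
```

```text
t 12.425 turn [ 0.001 -0.001 -0.005] then shift [ 0.0039 -0.0029  0.0931]
```

Call:
{"name": "advance", "arguments": {"increments": [{"aperture":0, "tx":0.064, "ty":-0.048, "tz":0.72}, {"aperture":0, "tz":0.56}, {"aperture":0, "tz":0.208}, {"aperture":0}]}}

```text
time: 12.92
tool_pos: [0.4726, -0.1642, 0.0333]
tool_rot: [-0.0, 1.0, 0.001, -0.001]
contact_force: [1.4, -0.1, 0.3]
gripper_width: 0.295
grasp_force: 59.1
```

Call:
{"name": "advance", "arguments": {"increments": [{"aperture":0.5}, {"aperture":0.5}, {"aperture":0.5, "tz":-0.8}, {"aperture":0.5, "tz":-0.8}, {"aperture":0.6}]}}

```text
time: 13.55
tool_pos: [0.4764, -0.1669, 0.1404]
tool_rot: [0.003, 1.0, 0.0, 0.005]
contact_force: [0.1, 0.9, -0.0]
gripper_width: 0.598
grasp_force: 0.0
```

```bash
python3 - <<'E'
from h import *
im,d=manip.grab_frame("top"); im=np.ascontiguousarray(im);save("t3",im)
hsv=cv2.cvtColor(im,cv2.COLOR_RGB2HSV)
def fit(mask,z,n,box):
    m=np.zeros(mask.shape,np.uint8);x0,y0,x1,y1=box;m[y0:y1,x0:x1]=mask[y0:y1,x0:x1]
    k,l,s,_=cv2.connectedComponentsWithStats(m); m=l==1+s[1:,4].argmax()
    c=max(cv2.findContours(m.astype(np.uint8),0,2)[0],key=cv2.contourArea).reshape(-1,2)
    P=onz("top",c,z)[:,:2]; r=cv2.minAreaRect((P*1000).astype(np.float32)); print(n,m.sum(),np.round(r[0],1),np.round(r[1],1),round(r[2],1),"corners",np.round(cv2.boxPoints(r)).tolist())
    v,u=np.nonzero(m); print(u.mean(),v.mean(),onz("top",[[u.mean(),v.mean()]],z))
fit(im.max(2)>70,.011,"slide",(119,264,172,292))
pink=(im[...,0]>im[...,1]*1.4)&(hsv[...,2]>80)
fit(pink,.011,"spot",(125,264,165,292))
fit(im.min(2)>80,.008,"square",(478,270,520,312))
for q in("slide_frost","slide_clear","reader","slide","read_spot"):
    for r in manip.mark_of("top",q)[:1]:
        z=.058 if q=="read_spot" else 0 if q=="reader" else .007; v,u=r["centre"]; print(q,r["conf"],np.round(onz("top",[[u,v]],z),4))
to(.54,.244,.1,82.7)
E
```

```text
slide 715 [539.2 241.7] [79.4 29.4] 85.2 corners [[521.0, 203.0], [550.0, 201.0], [557.0, 280.0], [528.0, 282.0]]
144.3986013986014 276.95384615384614 [[0.53890022 0.24287318 0.011     ]]
spot 63 [539.  241.8] [14.3 13.8] 5.8 corners [[531.0, 248.0], [533.0, 234.0], [547.0, 236.0], [545.0, 249.0]]
144.8095238095238 276.7142857142857 [[0.53933787 0.24220418 0.011     ]]
square 155 [ 537.8 -380.7] [45.  33.7] 80.1 corners [[517.0, -400.0], [550.0, -406.0], [558.0, -361.0], [525.0, -356.0]]
499.85806451612905 284.34193548387094 [[ 0.54304407 -0.38296888  0.008     ]]
slide_frost 0.78 [[0.5342 0.2152 0.007 ]]
slide_clear 0.78 [[0.55   0.2699 0.007 ]]
reader 0.63 [[ 0.5323 -0.3839  0.    ]]
slide 0.91 [[0.5383 0.2399 0.007 ]]
read_spot 0.7 [[ 0.5336 -0.3773  0.058 ]]
t 13.85 turn [-3.000e-03  1.000e-03 -1.443e+00] then shift [0.414  0.0157 0.0322]
```

View pics/t3.png

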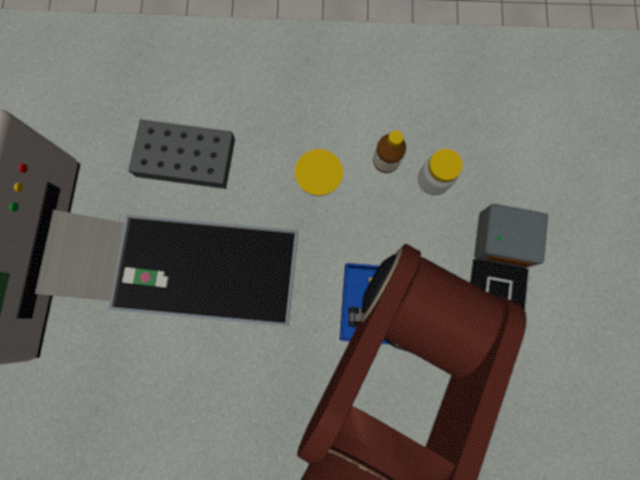

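Scaled: -0.0585 m is -0.936, 0.009 m is 0.144.

Call:
{"name": "advance", "arguments": {"increments": [{"aperture":0.6, "tx":0.144, "ty":-0.936}, {"aperture":0.6, "tx":0.144, "ty":-0.936}, {"aperture":0.6, "tx":0.144, "ty":-0.936}, {"aperture":0.6, "tx":0.144, "ty":-0.936}, {"aperture":0.6, "tx":0.144, "ty":-0.936}]}}

```text
time: 14.48
tool_pos: [0.517, 0.1293, 0.1326]
tool_rot: [0.0, 1.0, 0.0, -0.001]
contact_force: [1.1, -0.8, -0.6]
gripper_width: 0.602
grasp_force: 0.0
```

Call:
{"name": "advance", "arguments": {"increments": [{"aperture":0.6, "tx":0.144, "ty":-0.936}, {"aperture":0.6, "tx":0.144, "ty":-0.936}, {"aperture":0.6, "wz":-1.81}, {"aperture":0.6, "wz":-1.81}, {"aperture":0.6, "wz":-1.81}]}}

```text
time: 15.1
tool_pos: [0.5346, 0.2445, 0.132]
tool_rot: [0.0, 0.962, 0.272, -0.002]
contact_force: [0.3, -1.0, 0.1]
gripper_width: 0.598
grasp_force: 0.0
```

Call:
{"name": "advance", "arguments": {"increments": [{"aperture":0.6, "wz":-1.81}, {"aperture":0.6, "wz":-1.81}, {"aperture":0.6, "wz":-1.81}, {"aperture":0.6, "wz":-1.81}, {"aperture":0.6, "wz":-1.81}]}}

```text
time: 15.72
tool_pos: [0.5347, 0.2442, 0.1321]
tool_rot: [-0.001, 0.747, 0.665, -0.001]
contact_force: [-0.3, 0.1, -0.6]
gripper_width: 0.599
grasp_force: 0.0
```

Call:
{"name": "advance", "arguments": {"increments": [{"aperture":0.6}]}}

```text
time: 15.85
tool_pos: [0.5349, 0.2442, 0.1324]
tool_rot: [-0.0, 0.75, 0.662, -0.001]
contact_force: [0.2, -0.1, 0.3]
gripper_width: 0.605
grasp_force: 0.0
```

```bash
python3 - <<'E'
from h import *
to(.539,.242,.025,83)
im,d=manip.grab_frame("wrist"); im=np.ascontiguousarray(im);save("w3",im)
for r in manip.outline_of("wrist","slide")[:1]:
    m=r["region"]; v,u=np.nonzero(m); P=onz("wrist",np.c_[u,v],.011)[:,:2]
    print(r["conf"],m.sum(),P.mean(0),cv2.minAreaRect((P*1000).astype(np.float32)), np.median(dep("wrist",np.c_[u,v],d[v,u])[:,2]))
for q in("slide_frost","slide_clear"):
    for r in manip.mark_of("wrist",q)[:1]:
        v,u=r["centre"]; print(q,r["conf"],u,v,np.round(onz("wrist",[[u,v]],.007),4))
im,d=manip.grab_frame("top")
r=manip.outline_of("top","tote")[:1]
hsv=cv2.cvtColor(im,cv2.COLOR_RGB2HSV); y=((hsv[...,1]>130)&(hsv[...,0]<35)&(hsv[...,2]>90)).astype(np.uint8)
y[:,:338]=0;y[:262]=0;y[348:]=0;y[:,425:]=0
k,l,s,c=cv2.connectedComponentsWithStats(y); print(s,c)
m=np.zeros(y.shape,np.uint8); m[270:312,478:520]=(im.min(2)>80)[270:312,478:520]
k,l,s,_=cv2.connectedComponentsWithStats(m); m=l==1+s[1:,4].argmax(); v,u=np.nonzero(m)
P=onz("top",np.c_[u,v],.008)[:,:2]; print("square",cv2.minAreaRect((P*1000).astype(np.float32)),P.mean(0))
E
```

```text
t 15.85 turn [-0.002  0.001 -0.002] then shift [-0.0017  0.0044  0.1074]
0.72 3220 [0.54275175 0.24488369] ((542.8276977539062, 241.85205078125), (77.8949966430664, 26.51007080078125), 84.90473175048828) 0.010880244029592576
slide_frost 0.85 328.3 268.3 [[0.5398 0.2138 0.007 ]]
slide_clear 0.71 327.1 201.4 [[0.5454 0.2683 0.007 ]]
[[     0      0    640    480 306534]
 [   369    278     16     23    330]
 [   370    310     16     23    336]] [[319.37504486 239.35782654]
 [376.88181818 288.92727273]
 [377.13988095 320.66071429]]
square ((532.052734375, -379.7176208496094), (44.621917724609375, 44.42255783081055), 81.45526123046875) [ 0.53147107 -0.37967029]
```

View pics/w3.png

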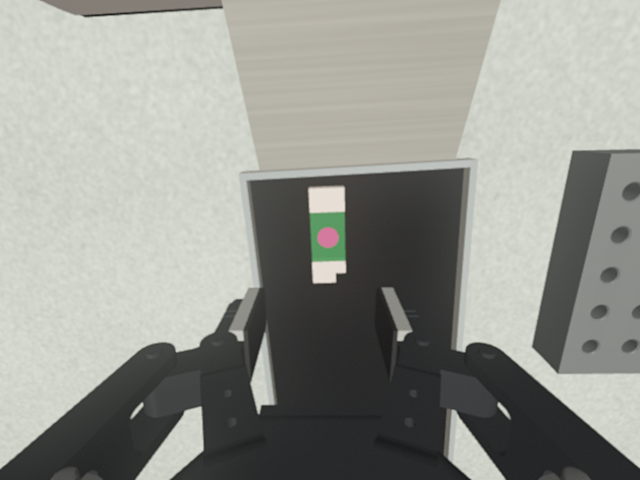

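```bash
python3 -c "
from h import *
to(.541,.242,.0235,84.3)"
```

```text
t 16.15 turn [-0.     0.    -0.024] then shift [-0.0019  0.0058  0.1101]
```

Call:
{"name": "advance", "arguments": {"increments": [{"aperture":0.55, "tx":-0.024, "ty":0.096, "tz":0.64, "wz":-0.25}, {"aperture":0.55, "tz":0.64}, {"aperture":0.55, "tz":0.32}, {"aperture":0.55, "tz":0.096}, {"aperture":0.55}]}}

```text
time: 16.77
tool_pos: [0.542, 0.2425, 0.0287]
tool_rot: [0.0, 0.741, 0.672, 0.001]
contact_force: [-0.1, 0.0, 0.3]
gripper_width: 0.551
grasp_force: 0.0
```

```bash
python3 -c "
from h import *
to(.541,.242,.0235,84.3)"
```

```text
t 16.775 turn [ 0.001 -0.001  0.002] then shift [-0.0006 -0.0009  0.0052]
```

Call:
{"name": "advance", "arguments": {"increments": [{"aperture":0.55, "ty":-0.016, "tz":0.08}, {"aperture":0.55}, {"aperture":0}, {"aperture":0}, {"aperture":0}]}}

```text
time: 17.4
tool_pos: [0.5409, 0.2425, 0.0237]
tool_rot: [0.0, 0.741, 0.672, 0.001]
contact_force: [-0.3, -0.6, 3.5]
gripper_width: 0.276
grasp_force: 59.8
```

Call:
{"name": "advance", "arguments": {"increments": [{"aperture":0}, {"aperture":0, "tz":-0.48}, {"aperture":0, "tz":-0.8}, {"aperture":0, "tz":-0.8}, {"aperture":0}]}}

```text
time: 18.02
tool_pos: [0.5431, 0.2433, 0.1581]
tool_rot: [0.002, 0.741, 0.672, 0.004]
contact_force: [0.7, 0.5, -0.5]
gripper_width: 0.277
grasp_force: 59.3
```

```bash
python3 - <<'E'
from h import *
st(); im,d=manip.grab_frame("wrist"); save("w4",im)
E
```

```text
t 18.025 pos [0.5431 0.2433 0.1581] R [[0.097, 0.995, 0.009], [0.995, -0.097, 0.003], [0.004, 0.009, -1.0]] g 0.27748317023392793 f [ 0.7  0.5 -0.5] 59.34488296508789
```

View pics/w4.png

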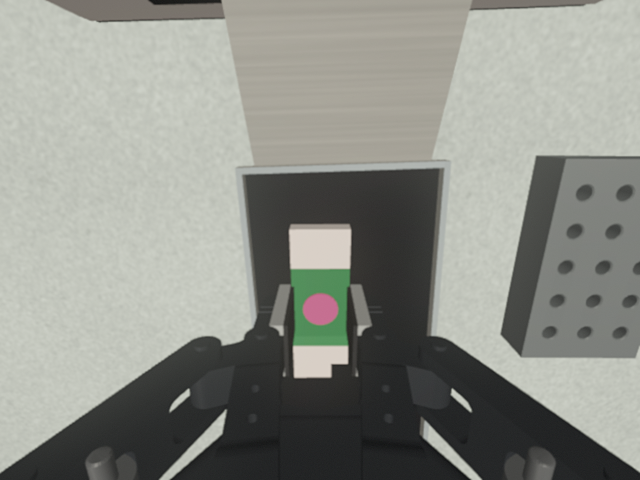

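```bash
python3 - <<'E'
from h import *
s=manip.state(); T=rot(s["tool_rot"]); p=np.array(s["tool_pos"])
im=cv2.imread("pics/w4.png")[:,:,::-1].copy(); h=cv2.cvtColor(im,cv2.COLOR_RGB2HSV)
pk=((h[...,0]>150)&(h[...,1]>70)); pk[:250]=0;pk[360:]=0; v,u=np.nonzero(pk); print("spot px",u.mean(),v.mean(),len(u))
o,r=rays("wrist",[[u.mean(),v.mean()]]); o=T.inv().apply(o-p); r=T.inv().apply(r)
print("cam in tool",o,"spot in tool",o+r*((.0127-o[2])/r[0,2]))
w=((im.min(2)>170)|((h[...,0]>50)&(h[...,0]<80)&(h[...,1]>90))|pk).astype(np.uint8); w[:215]=0; w[385:]=0; w[:,:285]=0; w[:,360:]=0
v,u=np.nonzero(w); o2,r=rays("wrist",np.c_[u,v]); r=T.inv().apply(r); P=o+r*((.0127-o[0,2])/r[:,2])[:,None]
print("slide in tool",cv2.minAreaRect((P[:,:2]*1000).astype(np.float32)), P.min(0),P.max(0))
for c,zs in(("scene",.008),("top",.008)):
    im,d=manip.grab_frame(c)
    rr=manip.outline_of(c,"reader")[:1]
    x0,y0,x1,y1=map(int,rr[0]["extent"]); print(c,rr[0]["extent"],rr[0]["conf"])
    m=np.zeros(d.shape,np.uint8); sl=(slice(y0,y1),slice(x0,x1)) if c=="scene" else (slice(265,318),slice(474,524))
    m[sl]=(im.min(2)>100 if c=="scene" else im.min(2)>80)[sl]
    k,l,s_,_=cv2.connectedComponentsWithStats(m,connectivity=8); j=1+s_[1:,4].argmax(); print(s_[1:])
    v,u=np.nonzero(l==j); P=onz(c,np.c_[u,v],zs)[:,:2]; print("square",cv2.minAreaRect((P*1000).astype(np.float32)),P.mean(0))
    for q in("read_spot",):
        for r in manip.mark_of(c,q)[:1]:
            v,u=r["centre"]; print(q,r["conf"],np.round(onz(c,[[u,v]],.058),4))
    if c=="top":
        m=np.zeros(d.shape,np.uint8); m[255:330,460:535]=(im.max(2)<60)[255:330,460:535]
        cc=max(cv2.findContours(m,0,2)[0],key=cv2.contourArea).reshape(-1,2); P=onz(c,cc,.008)[:,:2]; print("pad",cv2.minAreaRect((P*1000).astype(np.float32)))
        # housing top face by depth
        g=np.mgrid[190:270,460:560]; v=g[0].ravel();u=g[1].ravel(); P=dep(c,np.c_[u,v],d[v,u]); P=P[abs(P[:,2]-.065)<.006]; print("housing top",len(P),cv2.minAreaRect((P[:,:2]*1000).astype(np.float32)))
    else: save("s4",cv2.resize(im[y0-15:y1+15,x0-15:x1+15],None,fx=5,fy=5))
to(.56,-.376,.13,171.5)
E
```

```text
spot px 320.08066429418744 308.63226571767495 843
cam in tool [ 0.07793223  0.00164959 -0.12277007] spot in tool [[-0.00058828  0.0017487   0.0127    ]]Traceback (most recent call last):
  File "<stdin>", line 8, in <module>
IndexError: too many indices for array: array is 1-dimensional, but 2 were indexed
```

```bash
python3 - <<'E'
from h import *
s=manip.state(); T=rot(s["tool_rot"]); p=np.array(s["tool_pos"])
im=cv2.imread("pics/w4.png")[:,:,::-1].copy()
for n,(u,v) in dict(clear=(320,225.5),frost=(312,377.5)).items():
    o,r=rays("wrist",[[u,v]]); o=T.inv().apply(o-p); r=T.inv().apply(r)[0]; print(n,o+r*((.0127-o[2])/r[2]))
for c,zs in(("scene",.008),("top",.008)):
    im,d=manip.grab_frame(c)
    rr=manip.outline_of(c,"reader")[:1]
    x0,y0,x1,y1=map(int,rr[0]["extent"]); print(c,rr[0]["extent"],rr[0]["conf"])
    m=np.zeros(d.shape,np.uint8); sl=(slice(y0,y1),slice(x0,x1)) if c=="scene" else (slice(265,318),slice(474,524))
    m[sl]=(im.min(2)>100 if c=="scene" else im.min(2)>80)[sl]
    k,l,s_,_=cv2.connectedComponentsWithStats(m,connectivity=8); j=1+s_[1:,4].argmax(); print(s_[1:])
    v,u=np.nonzero(l==j); P=onz(c,np.c_[u,v],zs)[:,:2]; print("square",cv2.minAreaRect((P*1000).astype(np.float32)),P.mean(0))
    for q in("read_spot",):
        for r in manip.mark_of(c,q)[:1]:
            v,u=r["centre"]; print(q,r["conf"],np.round(onz(c,[[u,v]],.058),4))
    if c=="top":
        m=np.zeros(d.shape,np.uint8); m[255:330,460:535]=(im.max(2)<60)[255:330,460:535]
        cc=max(cv2.findContours(m,0,2)[0],key=cv2.contourArea).reshape(-1,2); P=onz(c,cc,.008)[:,:2]; print("pad",cv2.minAreaRect((P*1000).astype(np.float32)))
        g=np.mgrid[190:270,460:560]; v=g[0].ravel();u=g[1].ravel(); P=dep(c,np.c_[u,v],d[v,u]); P=P[abs(P[:,2]-.065)<.006]; print("housing top",len(P),cv2.minAreaRect((P[:,:2]*1000).astype(np.float32)))
to(.56,-.376,.13,171.5)
E
```

```text
clear [0.03885616 0.00171227 0.0127    ]
frost [-0.03869953 -0.00221196  0.0127    ]
scene [133.5, 251.0, 200.3, 319.1] 0.9
[[ 133  251   67   68 1047]
 [ 168  263    5    2    6]
 [ 178  262    4    3    9]
 [ 162  264    2    2    3]]
square ((567.505126953125, -397.28668212890625), (145.1577606201172, 230.5310821533203), 81.99932098388672) [ 0.54390783 -0.39132486]
read_spot 0.79 [[ 0.529  -0.3795  0.058 ]]
top [468.6, 205.3, 549.4, 321.9] 0.7
[[485 277  27  28 227]
 [474 316  10   2  16]]
square ((532.1517944335938, -379.78289794921875), (44.501461029052734, 44.39799118041992), 81.00284576416016) [ 0.53165363 -0.37958341]
read_spot 0.65 [[ 0.5359 -0.3783  0.058 ]]
pad ((538.57421875, -384.1395568847656), (108.53038024902344, 113.48787689208984), 80.6474609375)
housing top 3041 ((624.8642578125, -393.5277404785156), (100.90020751953125, 89.70372009277344), 80.92922973632812)
t 18.375 turn [-4.000e-03 -1.000e-03 -1.519e+00] then shift [-0.1119 -0.6081  0.0206]
```

Scaled: -0.168 rad is -1.68.

Call:
{"name": "advance", "arguments": {"increments": [{"aperture":0, "wz":-1.68}, {"aperture":0, "wz":-1.68}, {"aperture":0, "wz":-1.68}, {"aperture":0, "wz":-1.68}, {"aperture":0, "wz":-1.68}]}}

```text
time: 19.0
tool_pos: [0.5398, 0.2422, 0.1516]
tool_rot: [-0.001, 0.4, 0.917, -0.001]
contact_force: [-0.3, 1.1, 0.1]
gripper_width: 0.281
grasp_force: 59.3
```

Call:
{"name": "advance", "arguments": {"increments": [{"aperture":0, "wz":-1.68}, {"aperture":0, "wz":-1.68}, {"aperture":0, "wz":-1.68}, {"aperture":0, "wz":-1.68}, {"aperture":0}]}}

```text
time: 19.62
tool_pos: [0.5398, 0.2422, 0.1518]
tool_rot: [-0.001, 0.079, 0.997, -0.0]
contact_force: [0.3, -0.6, -0.1]
gripper_width: 0.276
grasp_force: 59.3
```

```bash
python3 -c "
from h import *
st();to(.5038,-.3749,.0747,171)"
```

```text
t 19.625 pos [0.5398 0.2422 0.1518] R [[-0.988, 0.157, -0.002], [0.157, 0.988, -0.0], [0.002, -0.001, -1.0]] g 0.27649908228051895 f [ 0.3 -0.6 -0.1] 59.334173798561096
t 19.625 turn [-0.001 -0.002 -0.001] then shift [-0.0609 -0.6151  0.0771]
```

Units first: shifts go in shares of 62.5 mm and turns go in units of 0.1 rad. So -0.056 m is -0.896, -0.0055 m is -0.088.

Call:
{"name": "advance", "arguments": {"increments": [{"aperture":0, "tx":-0.088, "ty":-0.896}, {"aperture":0, "tx":-0.088, "ty":-0.896}, {"aperture":0, "tx":-0.088, "ty":-0.896}, {"aperture":0, "tx":-0.088, "ty":-0.896}, {"aperture":0, "tx":-0.088, "ty":-0.896}]}}

```text
time: 20.25
tool_pos: [0.5235, -0.0402, 0.1525]
tool_rot: [-0.0, 0.079, 0.997, 0.0]
contact_force: [1.0, -0.1, -1.5]
gripper_width: 0.28
grasp_force: 59.4
```

Call:
{"name": "advance", "arguments": {"increments": [{"aperture":0, "tx":-0.088, "ty":-0.896}, {"aperture":0, "tx":-0.088, "ty":-0.896}, {"aperture":0, "tx":-0.088, "ty":-0.896}, {"aperture":0, "tx":-0.088, "ty":-0.896}, {"aperture":0, "tx":-0.088, "ty":-0.896}]}}

```text
time: 20.88
tool_pos: [0.5072, -0.3211, 0.1523]
tool_rot: [-0.0, 0.08, 0.997, 0.0]
contact_force: [1.4, 1.0, 0.2]
gripper_width: 0.278
grasp_force: 59.4
```

Call:
{"name": "advance", "arguments": {"increments": [{"aperture":0, "tx":-0.088, "ty":-0.896}, {"aperture":0}, {"aperture":0}]}}

```text
time: 21.25
tool_pos: [0.5042, -0.3751, 0.152]
tool_rot: [-0.001, 0.079, 0.997, 0.001]
contact_force: [0.8, -0.5, -0.5]
gripper_width: 0.282
grasp_force: 59.4
```

```bash
python3 -c "
from h import *
to(.5038,-.3749,.0747,171)"
```

```text
t 21.25 turn [ 0.001 -0.001 -0.001] then shift [0.0004 0.0001 0.0773]
```

Scaled: 0.03 m is 0.48, 0.017 m is 0.272.

Call:
{"name": "advance", "arguments": {"increments": [{"aperture":0, "tz":0.48}, {"aperture":0, "tz":0.48}, {"aperture":0, "tz":0.272}, {"aperture":0}, {"aperture":0}]}}

```text
time: 21.88
tool_pos: [0.5053, -0.3758, 0.0772]
tool_rot: [0.001, 0.078, 0.997, -0.001]
contact_force: [0.0, -0.5, 0.2]
gripper_width: 0.28
grasp_force: 59.4
```

```bash
python3 - <<'E'
from h import *
to(.5038,-.3749,.0747,171)
im,d=manip.grab_frame("wrist"); 
im2,d2=manip.grab_frame("scene")
b=cv2.resize(im2[200:320,120:280],(640,480),interpolation=cv2.INTER_CUBIC)
save("fin",np.vstack([cv2.resize(im,(400,300)),cv2.resize(b,(400,300))]))
for c in("wrist","scene"):
  for q in("slide_frost","slide_clear"):
    for r in manip.mark_of(c,q)[:1]:
        v,u=r["centre"]; print(c,q,r["conf"],np.round(onz(c,[[u,v]],.058),4))
E
```

```text
t 21.875 turn [-0.001  0.002  0.002] then shift [0.0016 0.0006 0.0025]
wrist slide_frost 0.57 [[ 0.537  -0.3826  0.058 ]]
wrist slide_clear 0.95 [[ 0.4811 -0.3726  0.058 ]]
scene slide_frost 0.67 [[ 0.5261 -0.3831  0.058 ]]
scene slide_clear 0.8 [[ 0.4761 -0.3724  0.058 ]]
```

View pics/fin.png

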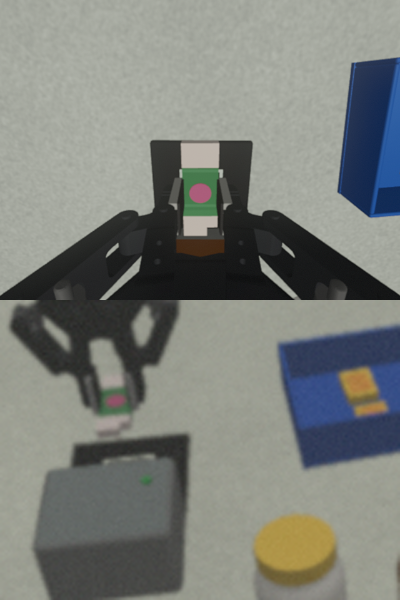

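Call:
{"name": "advance", "arguments": {"increments": [{"aperture":0, "tx":0.016, "tz":0.032}, {"aperture":0}, {"aperture":0}, {"aperture":0}]}}

```text
time: 22.68
tool_pos: [0.5035, -0.3754, 0.0738]
tool_rot: [-0.0, 0.078, 0.997, 0.0]
contact_force: [0.2, -0.5, 0.8]
gripper_width: 0.279
grasp_force: 59.4
```

```bash
python3 -c "
from h import *
to(.5038,-.3749,.0747,171); st(); print(manip.job_done())"
```

```text
t 22.675 turn [ 0.    -0.     0.001] then shift [-0.0002  0.0006 -0.0009]
t 22.675 pos [ 0.5035 -0.3754  0.0738] R [[-0.988, 0.155, -0.0], [0.155, 0.988, 0.0], [0.0, 0.0, -1.0]] g 0.2786269927308966 f [ 0.2 -0.5  0.8] 59.40592646598816
the job is handed in; nothing more can be done
None
```

Job handed in at 22.7 s: both cassettes are in the tote, and the slide is held label up and level, its notched frosted end facing the reader's window about 5 cm above the white square; the hand-in call gave no verdict.

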